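Take the flask apart for drying

ROBOT

A 7-joint arm with a two-finger parallel gripper is mounted at the origin on a cart in front of the work surface, level with it; the furniture and walls round the work are solid. World frame = base frame: x ahead of the robot, y to its left, z up, the work surface at z = 0. Lengths are in m, angles in rad, forces in N, time in s.
With the tool pointing down it reaches from about 0.4 to 0.85 m from the base axis. Payload 10.4 kg.
Tool frame: the origin (TCP) lies midway between the tips of the shut fingers; the grasp point (between the pads) lies 19 mm behind it; z points along the fingers, y is the line along which they close (so a half turn about z gives the same grasp; the last joint's range is limited). The gripper opens to 85 mm and grips with 20 to 120 N. Pads are 22 mm wide; open, the fingers measure 114 mm over their backs; the gripper's body (76 mm by 85 mm) begins 54 mm behind the grasp point. The pads swing forward as they close: fully open they stand 13 mm farther back than shut.
Start: joints at [-1.231, 0.332, -0.065, 1.46, 0.022, 1.35, -0.088], TCP at [0.222, 0.584, 0.231] pointing down, gripper open.
Joint ranges: [-2.6, 2.6], [-0.5, 2.12], [-1.47, 1.34], [0.16, 2.42], [-1.27, 4.41], [0.06, 2.06], [-2.6, 2.6]. Speed limits (rad/s): [2.22, 2.22, 2.79, 2.79, 3.14, 3.14, 3.14].

INTERFACE

Orientations are given as a unit quaternion [x, y, z, w].
In Python, from workcell import monitor, eyes, manip gives the robot as it stands.
- The arm moves only by the tool send_rows, never from a script. Its arguments are lists of equal length, an entry for each row: "offset": the shift along the tool's x, y, z in mm, a list of three; "roll": the turn about the tool's z in rad. In form: {"offset": [[tx, ty, tz], ...], "roll": [roll, ...]}. A call has exactly 5 rows; each row is the pose to reach, as a shift and turn from the pose commanded when the call began, along the tool's axes at that moment; what a row does not reach only later rows make up. A row lasts 1/12 s, in which the tool goes at most 41.7 mm and 7.16 degrees, less where a joint would pass 70% of its speed; a pose out of reach is approached as far as the arm can. A call with a gripper value outside its range is refused whole. "jaw" is the opening, from 0 (shut) to 1 (fully open), set as the call begins (left out, the last holds). The fingers move at their own pace and stop on an object; "newtons" is the grip in N (left out, the last holds). Time passes only in rows, so rows that repeat a pose let the fingers close, or fill a call up. It gives the time, the measured TCP pose, the force and the opening at its end, in the units of the state.
- monitor.get_obs(): the state, without advancing time (a new reading comes with each control period).
- eyes.camera(name): name is "scene" or "side" or "wrist"; returns (picture, depth): 480x640x3 uint8, blue, green, red; 480x640 float32, m along the optical axis (not along the pixel's ray), 0 where there is no reading.
- eyes.camera_params(name): a dict with "fovy" (degrees; the focal length in pixels is half the picture's height over the tangent of half this angle, whatever the lens; pixels are square), "cx", "cy" (the principal point, pixels), "R" (3x3) and "t" (3): a world point X has camera coordinates R X + t. Camera axes: x right, y down, z forward; pixel columns grow to the right and rows downward; lengths in m; the calibration is good to about 2 mm. A picture is of the moment at which its call begins: read the wrist's pose just before it. camera_params takes no time and is no camera call; for the wrist camera it gives the pose at the moment of the call.
- manip.hand_in(): hands the job in, once; it reports no verdict.
The state is a dict: "clock": time; "joint_pos": joint angles; "joint_velocities": joint speeds; "tau": joint torques, N m; "position": TCP position; "ee_rot": TCP orientation; "ft_force": force on the tool from outside, world axes, zero at the start; "torque": the same for the moment, N m; "grip_width": opening from 0.0 (shut) to 1.0 (fully open).
Only numpy, scipy, OpenCV 4.12 (cv2) and the standard library are available. Lean on these libraries where they do the work, as an engineer would, in place of code of your own. Each camera call takes 0.05 s, during which the arm holds its last target. There are 200 camera calls.

TASK

Take the washed vacuum flask apart so that it can dry: unscrew its steel cup with repeated twists (counter-clockwise seen from above) until it lifts free, and hang the cup mouth down over the upright peg of the drying stand. Then pull the stopper out of the flask's neck, stand it upright, plug down, in the stand's shallow square tray, and let go. Do not disturb the other things on the counter.

Things in the scene. Friction and masses are not known exactly. Their poses are not given: they have to be found in the camera images.
- flask: Steel vacuum flask, upright, fixed to the counter by its black rubber suction foot (84 mm across), so it cannot turn or slide. Body 66 mm in diameter, shoulder 105 mm above the counter, then the white threaded neck, 45 mm over the threads. Origin: centre of the underside, on the flask's axis; z up.
- neck_end (a point): Centre of the neck's open end, 135 mm above the counter. Right-hand coarse thread: the cup rises 24 mm per full turn counter-clockwise (from above), and is free after about 4.1 rad (three or four twists of 1.4 rad); more does no harm. Before that it cannot be pulled off. A sprung rubber seal under the cup's rim makes the start a little stiff (under 0.3 N m).
- cup: The flask's drinking cup, screwed mouth down over neck and stopper: round, steel, 54 mm in outer diameter, 62 mm tall, wall 3 mm, about 90 g. Origin: centre of its mouth, which starts 108 mm above the counter; z points to the closed end, so up, now and on the peg. Its yaw tells how far it has turned. Three lugs inside the mouth leave a clear opening of 39 mm.
- cup_top (a point): Centre of the cup's closed end, 62 mm above its mouth, 170 mm above the counter at the start. Grip the cup across its diameter from above, near this end. It has 1.5 mm radial play on the neck. To clear the stopper lift it at least 55 mm above its starting height.
- stopper: Grey plastic stopper sitting loosely in the neck, hidden under the cup at first: plug 25 mm in diameter, 16 mm long; flange 33 mm in diameter, 3 mm thick, resting on the neck's end; 39 mm tall in all, about 50 g. Origin: centre of the plug's underside, 119 mm above the counter in the flask; z up. It pulls straight out without turning; lift it at least 20 mm.
- knob_top (a point): Centre of the top of the stopper's round knob, 39 mm above the plug's underside. The knob is 20 mm in diameter and 20 mm tall, right above the flange: pinch it from above with the fingertips, which must stay above the flange.
- stand: Grey drying stand, 180 x 80 mm, base plate 8 mm thick, fixed to the counter. Origin: centre of the underside; x along its length. At its +x end (45 mm from the origin) an upright steel peg, at its -x end (48 mm) a shallow tray.
- peg_top (a point): Centre of the flat top of the drying peg, 76 mm above the counter: a thin stem with a flat round head 28 mm in diameter. With the cup hung on it the cup's closed end lies flat on the head, the mouth 18 mm above the counter and the cup's top 80 mm above it.
- tray (a point): Centre of the tray's floor, 8 mm above the counter: square, 66 x 62 mm inside, with a rim 5 mm high.
- stamp: Bystander: wooden-handled rubber stamp, 25 x 44 x 73 mm, standing; origin under its centre. Leave it alone.
- glue: Bystander: upright glue stick, 26 mm in diameter, 91 mm tall; origin under its centre. Leave it alone.
- inkpad: Bystander: flat ink pad, 60 x 91 x 17 mm; origin under its centre. Leave it alone.
- calculator: Bystander: flat pocket calculator, 118 x 69 x 13 mm; origin under its centre. Leave it alone.
Things that resemble listed ones, but are neither listed nor needed, are in the scene too. Leave any yellow look-alike of the cup alone.

How it is judged:
On the way, in this order (a step that is already met when the one before it is completed fails the run):
1. the cup has been screwed up the thread (risen over 9 mm on the neck) (z of cup in the frame of flask above 0.117 m and horizontal distance between cup and flask below 0.02 m), for 0.1 s.
2. the cup is lifted free of the flask and its stopper (z of cup in the frame of flask above 0.158 m), for 0.1 s.
3. the cup hangs mouth down on the peg, released (horizontal distance between cup and peg_top below 0.01 m and height (world z) of cup between 0.012 and 0.026 m and angle between cup's own z axis and vertical below 0.17 rad and contact force between cup and the fingers below 0.1 N and linear speed of cup below 0.02 m/s), for 0.2 s.
4. the stopper is out of the neck (z of stopper in the frame of flask above 0.137 m), for 0.1 s.
At the end, for the whole second after the job is handed in: Cup hung mouth down on the peg (within 10 mm of its axis, mouth 12 to 26 mm above the counter, tilt under 0.17 rad); stopper upright, plug down, on the tray floor (within 22 mm of its centre along each side, tilt under 0.15 rad); both released and at rest (all of step 3 and x of stopper in the frame of tray between -0.022 and 0.022 m and y of stopper in the frame of tray between -0.022 and 0.022 m and height (world z) of stopper below 0.013 m and angle between stopper's own z axis and vertical below 0.15 rad and contact force between stopper and the fingers below 0.1 N and linear speed of stopper below 0.02 m/s); the robot touches nothing.
It fails at once if a bystander is pushed more than 30 mm from its place (distance of any of stamp, glue, inkpad, calculator from where it was at the start of the episode above 0.03 m).
It also fails if it takes over 72 s, if anything falls off the work surface, if the arm or the gripper's body presses on something with over 40 N, if the wrist force passes 120 N, or if a joint passes its speed limit or range.

## Working session

There is one attempt and no reset: what is moved stays moved. The work goes in short steps, Python scripts to look and compute and a tool call to move; the robot and the scene stay as the last step left them, time stands still between calls to the robot, and variables do not carry over. Pictures are saved under pics/ and viewed, on a budget of 10 in all, crops included, one or two more only if the job needs it, and the job is handed in when it is done.

Besides the shell and the picture viewer there is one more tool, called after ">>>" in YAML: its name, and indented under it one key for each argument. send_rows: Moves the arm, as the interface text tells. Its arguments: {"type":"object","properties":{"offset":{"type":"array"},"roll":{"type":"array"},"jaw":{"type":"number"},"newtons":{"type":"number"}},"required":["offset","roll"]}

```bash
mkdir -p pics; ls
cat > h.py <<'E'
import numpy as np, cv2
from workcell import monitor, eyes, manip
def shot(n,f=None):
    P=eyes.camera_params(n); im,d=eyes.camera(n)
    if f: cv2.imwrite('pics/'+f,im)
    np.savez('last_'+n,im=im,d=d,**{k:np.array(v) for k,v in P.items()})
    return im,d,P
def world(P,d):
    v,u=np.mgrid[:480,:640]; f=240/np.tan(np.radians(float(P['fovy']))/2)
    c=np.dstack([(u-P['cx'])/f*d,(v-P['cy'])/f*d,d])
    return (c-np.array(P['t']))@np.array(P['R'])
E
python3 - <<'E'
from h import *
o=monitor.get_obs(); print(o)
for n in('scene','side'):
    im,d,P=shot(n,n+'0.png'); print(n,P['fovy'],-np.array(P['R']).T@P['t'])
E
```

```text
pics
{'clock': 0.0, 'joint_pos': array([-1.23057134,  0.33288176, -0.06469979,  1.46093375,  0.02157849,
        1.34991404, -0.08853494]), 'joint_velocities': array([-9.98446134e-05, -8.54981160e-04,  9.09727572e-05,  1.94996506e-04,
       -1.63549808e-04,  1.20344674e-03, -4.46348190e-04]), 'tau': array([ 4.09346258e-04, -6.25444293e+01,  4.93446412e-02, -3.91611242e+01,
        1.62031059e-02,  9.70741734e-03, -4.95814299e-05]), 'position': array([0.22168745, 0.58395802, 0.23051337]), 'ee_rot': array([ 1.80428385e-01,  9.83587860e-01, -7.13181291e-04, -1.07275562e-04]), 'ft_force': array([-0.16597947,  0.03646143,  0.27698701]), 'torque': array([-0.04059959, -0.03605829, -0.02538707]), 'grip_width': 0.9931814529236425}
scene 53.099221538780206 [ 0.98992599 -0.77826168  0.58124348]
side 50.2518763435374 [0.32269217 0.48952407 0.80416087]
```

View pics/scene0.png

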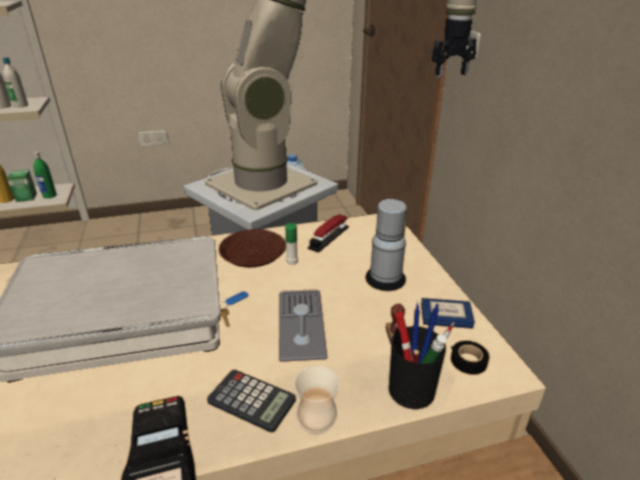

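View pics/side0.png

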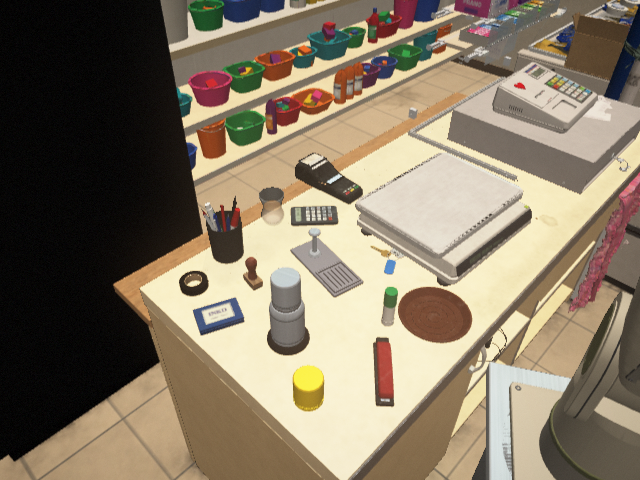

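The side view shows the cup on the flask at (286,280), the yellow look-alike at (308,388), the peg at (314,237) and the tray grating at (338,276). The stamp is at (252,272), the ink pad at (218,316), and the glue stick, with a green cap, at (390,305). In the scene view the flask is at (388,245) and the stand at (302,325), with its peg at the near end. The only steel cup sits on the flask; the glass at (272,205) and the yellow cup are decoys. Next I'll measure from depth.

Run:
```python
from h import *
def rep(n,t,m,W):
    p=W[m]; print(n,t,len(p),'mean',p.mean(0).round(4) if len(p) else '', 'min',p.min(0).round(4) if len(p) else '','max',p.max(0).round(4) if len(p) else '')
    return p
for n in('side','scene'):
    L=np.load(f'last_{n}.npz'); W=world(L,L['d']); z=W[...,2]; ok=L['d']>0
    px=dict(side=dict(cup=(286,275),body=(288,318),peg=(314,233),tray=(335,275),stamp=(251,262),glue=(391,293),yel=(308,372),table=(350,420)),
            scene=dict(cup=(392,205),peg=(301,309),tray=(300,350),tray2=(300,296)))[n]
    for k,(u,v) in px.items(): print(n,k,W[v,u].round(4))
    c=W[px['cup'][1],px['cup'][0]]
    near=ok&(np.hypot(W[...,0]-c[0],W[...,1]-c[1])<.06)
    p=rep(n,'cuptop',near&(z>.166)&(z<.178),W)
    if len(p): print(' circ',cv2.minEnclosingCircle(p[:,:2].astype(np.float32)))
    p=W[near&(z>.12)&(z<.16)]
    A=np.c_[2*p[:,:2],np.ones(len(p))]; s=np.linalg.lstsq(A,(p[:,:2]**2).sum(1),rcond=None)[0]
    print(' cyl fit',s[:2],np.sqrt(s[2]+s[:2]@s[:2]))
    g=W[px['peg'][1],px['peg'][0]]
    nb=ok&(np.hypot(W[...,0]-g[0],W[...,1]-g[1])<.05)
    p=rep(n,'peghead',nb&(z>.071)&(z<.085),W)
    if len(p): print(' circ',cv2.minEnclosingCircle(p[:,:2].astype(np.float32)))
    nb=ok&(np.hypot(W[...,0]-g[0],W[...,1]-g[1])<.16)&(z>.004)&(z<.017)
    gray=L['im'].max(2).astype(int)-L['im'].min(2)
    nb&=(gray<25)&(L['im'].max(2)<190)
    mm=cv2.morphologyEx(nb.astype(np.uint8),cv2.MORPH_OPEN,np.ones((3,3)))
    k,lab,st,ce=cv2.connectedComponentsWithStats(mm); i=1+st[1:,4].argmax()
    p=W[lab==i]; r=cv2.minAreaRect(p[:,:2].astype(np.float32)*1000); print(' stand',r,p[:,2].mean(),cv2.boxPoints(r).round(1).tolist())
```

```text
side cup [ 0.5302 -0.1176  0.1716]
side body [ 0.5191 -0.0845  0.0978]
side peg [ 0.5403 -0.3526  0.0748]
side tray [ 0.4791 -0.3013  0.0085]
side stamp [ 0.6455 -0.2334  0.0702]
side glue [ 0.3489 -0.1996  0.0901]
side yel [ 0.4618 -0.0088  0.0596]
side table [ 0.3785  0.0257 -0.0016]
side cuptop 551 mean [ 0.5301 -0.1108  0.1704] min [ 0.5046 -0.1404  0.166 ] max [ 0.5575 -0.0864  0.174 ]
 circ ((0.5308966040611267, -0.11301730573177338), 0.027617305517196655)
 cyl fit [ 0.53096322 -0.11322505] 0.02598335275843097
side peghead 85 mean [ 0.5407 -0.3561  0.075 ] min [ 0.5282 -0.3686  0.071 ] max [ 0.5552 -0.3453  0.0788]
 circ ((0.5412372350692749, -0.35683947801589966), 0.014032773673534393)
 stand ((507.63275146484375, -327.39044189453125), (78.88763427734375, 180.4639129638672), 47.79822540283203) 0.008544889342693525 [[414.29998779296875, -296.0], [548.0, -417.20001220703125], [601.0, -358.79998779296875], [467.29998779296875, -237.60000610351562]]
scene cup [ 0.5332 -0.1173  0.1689]
scene peg [ 0.5439 -0.3637  0.0732]
scene tray [ 0.5621 -0.385   0.0091]
scene tray2 [ 0.459  -0.2866  0.0094]
scene cuptop 323 mean [ 0.5355 -0.1197  0.1693] min [ 0.509  -0.1432  0.1661] max [ 0.5595 -0.0923  0.172 ]
 circ ((0.5347922444343567, -0.11805383116006851), 0.02659190073609352)
 cyl fit [ 0.533531  -0.1167968] 0.025918619518476578
scene peghead 155 mean [ 0.5457 -0.3637  0.0744] min [ 0.5316 -0.3762  0.071 ] max [ 0.5575 -0.3485  0.0771]
 circ ((0.5447522401809692, -0.36230719089508057), 0.013952643610537052)
 stand ((512.5032958984375, -334.8757629394531), (75.24784851074219, 177.07586669921875), 48.36943435668945) 0.007823181411503616 [[421.29998779296875, -304.20001220703125], [553.7000122070312, -421.79998779296875], [603.7000122070312, -365.6000061035156], [471.29998779296875, -247.89999389648438]]
```

Run:
```python
import cv2
im=cv2.imread('pics/side0.png')[200:420,190:420]
cv2.imwrite('pics/c1.png',cv2.resize(im,None,fx=2.7,fy=2.7,interpolation=cv2.INTER_CUBIC))
```

```text
(no output)
```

View pics/c1.png

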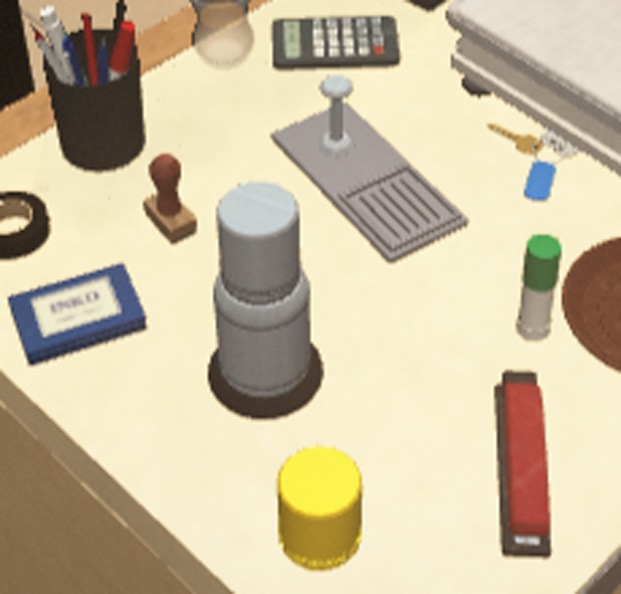

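The crop confirms the steel cup sits on the flask and the yellow cup stands apart. Cup ≈ (0.532,-0.115), top at 0.170, which matches the description. Peg ≈ (0.543,-0.360), top 0.075. Tray ≈ (0.475,-0.299). I'll travel to above the cup.

>>> send_rows:
  offset:
    - [-27,-27,-3]
    - [-54,-54,-6]
    - [-81,-81,-8]
    - [-108,-108,-10]
    - [-135,-136,-12]
  roll: [0,0,0,0,0]
  jaw: 1
  newtons: 60

```text
clock: 0.52
position: [0.3001, 0.4074, 0.243]
ee_rot: [0.18, 0.984, -0.0, -0.0]
ft_force: [0.8, 0.0, -0.0]
grip_width: 0.998
```

>>> send_rows:
  offset:
    - [-27,-27,-3]
    - [-54,-54,-6]
    - [-81,-81,-8]
    - [-108,-108,-10]
    - [-135,-136,-12]
  roll: [0,0,0,0,0]

```text
clock: 0.93
position: [0.378, 0.2324, 0.2553]
ee_rot: [0.18, 0.984, 0.0, -0.0]
ft_force: [0.8, 0.8, -0.0]
grip_width: 1.002
```

>>> send_rows:
  offset:
    - [-27,-27,-3]
    - [-54,-54,-6]
    - [-81,-81,-8]
    - [-108,-108,-10]
    - [-135,-136,-12]
  roll: [0,0,0,0,0]

```text
clock: 1.35
position: [0.4558, 0.0573, 0.2674]
ee_rot: [0.18, 0.984, 0.0, 0.0]
ft_force: [1.6, 0.5, -0.5]
grip_width: 1.001
```

>>> send_rows:
  offset:
    - [-27,-27,-3]
    - [-54,-54,-6]
    - [-80,-80,-8]
    - [-107,-107,-10]
    - [-133,-135,-12]
  roll: [0,0,0,0,0]

```text
clock: 1.77
position: [0.5325, -0.1158, 0.2794]
ee_rot: [0.18, 0.984, 0.0, 0.0]
ft_force: [1.1, 0.1, 0.6]
grip_width: 1.002
```

```bash
cat >> h.py <<'E'
from scipy.spatial.transform import Rotation as Ro
def to(x,y,z=None):
    o=monitor.get_obs(); R=Ro.from_quat(o['ee_rot']).as_matrix(); p=o['position']
    g=np.array([x,y,p[2] if z is None else z])
    print('tcp',p.round(4),'yaw y-axis',np.degrees(np.arctan2(R[1,1],R[0,1])).round(1),'z',R[:,2].round(3),'j',o['joint_pos'].round(2),'F',o['ft_force'].round(1),'w',round(o['grip_width'],3),'t',o['clock'])
    print('go mm',(R.T@(g-p)*1000).round(1))
E
python3 - <<'E'
from h import *
to(.5325,-.115)
im,d,P=shot('wrist','w1.png')
W=world(P,d); z=W[...,2]
m=(d>0)&(z>.164)&(z<.178)
p=W[m]; print(len(p),p.mean(0)); print(cv2.minEnclosingCircle(p[:,:2].astype(np.float32)))
E
```

```text
tcp [ 0.5325 -0.1158  0.2794] yaw y-axis 69.3 z [ 0.  0. -1.] j [-0.47  0.14  0.67  1.63 -0.09  1.4   1.42] F [1.1 0.1 0.6] w 1.002 t 1.7667
go mm [0.2 0.7 0. ]
4396 [ 0.53106474 -0.11399663  0.17011127]
((0.5325270891189575, -0.11467541754245758), 0.026934996247291565)
```

View pics/w1.png

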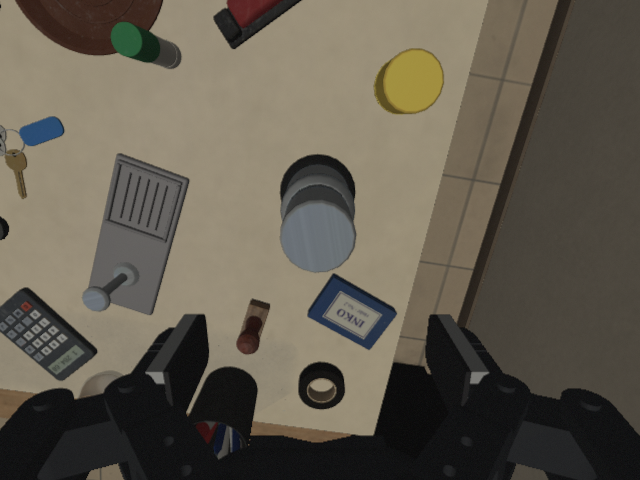

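The wrist view shows the cup under the tool at (318,235), the peg head at (97,298), the tray at (147,200) and the yellow look-alike at (410,80). The wrist depth gives the cup centre as (0.5325,-0.1147) with radius 26.9 mm, so the estimate holds. j7 has to be wound back first to leave room for the counter-clockwise twist, so I'll do that while descending partway.

>>> send_rows:
  offset:
    - [0.4,1,0]
    - [0.4,1,4]
    - [0.4,1,8]
    - [0.4,1,12]
    - [0.4,1,16]
  roll: [0.12,0.24,0.36,0.48,0.6]

```text
clock: 2.23
position: [0.5318, -0.1131, 0.2628]
ee_rot: [0.466, 0.885, -0.0, -0.0]
ft_force: [0.3, -0.2, -0.0]
grip_width: 1.004
```

>>> send_rows:
  offset:
    - [0,0,3]
    - [0,0,6]
    - [0,0,9]
    - [0,0,12]
    - [0,0,15]
  roll: [0.12,0.24,0.36,0.48,0.6]

```text
clock: 2.65
position: [0.5318, -0.113, 0.2478]
ee_rot: [0.706, 0.708, -0.0, -0.0]
ft_force: [1.2, -0.6, 0.1]
grip_width: 1.001
```

>>> send_rows:
  offset:
    - [0,0,3]
    - [0,0,6]
    - [0,0,9]
    - [0,0,12]
    - [0,0,15]
  roll: [0.12,0.24,0.36,0.48,0.6]

```text
clock: 3.07
position: [0.5318, -0.113, 0.2328]
ee_rot: [0.884, 0.468, -0.0, -0.0]
ft_force: [-0.3, 0.0, -0.3]
grip_width: 0.998
```

>>> send_rows:
  offset:
    - [0,0,3]
    - [0,0,6]
    - [0,0,9]
    - [0,0,12]
    - [0,0,15]
  roll: [0.12,0.24,0.36,0.48,0.6]

```text
clock: 3.48
position: [0.5318, -0.113, 0.2179]
ee_rot: [0.983, 0.185, -0.0, -0.0]
ft_force: [-0.3, -0.1, -0.4]
grip_width: 1.001
```

>>> send_rows:
  offset:
    - [0,0,2]
    - [0,0,4]
    - [0,0,6]
    - [0,0,8]
    - [0,0,10]
  roll: [0.12,0.24,0.36,0.48,0.6]

```text
clock: 3.9
position: [0.5318, -0.113, 0.2079]
ee_rot: [0.994, -0.113, -0.0, -0.0]
ft_force: [0.3, -0.2, -0.3]
grip_width: 1.001
```

Run:
```python
from h import *
to(.5325,-.1147,.130)
```

```text
tcp [ 0.5318 -0.113   0.2079] yaw y-axis -103.0 z [-0.001  0.    -1.   ] j [-0.74  0.24  1.01  1.75 -0.22  1.27 -1.48] F [ 0.3 -0.2 -0.3] w 1.001 t 3.9
go mm [ 1.1  1.5 77.9]
```

>>> send_rows:
  offset:
    - [1,1.5,5]
    - [1,1.5,10]
    - [1,1.5,15]
    - [1,1.5,20]
    - [1,1.5,25]
  roll: [0.12,0.24,0.36,0.48,0.6]

```text
clock: 4.32
position: [0.5325, -0.1147, 0.1828]
ee_rot: [0.916, -0.402, -0.0, -0.0]
ft_force: [0.2, -0.2, 0.6]
grip_width: 1.0
```

>>> send_rows:
  offset:
    - [0,0,11]
    - [0,0,22]
    - [0,0,33]
    - [0,0,43]
    - [0,0,53]
  roll: [0,0,0,0,0]

```text
clock: 4.73
position: [0.5324, -0.1148, 0.129]
ee_rot: [0.917, -0.398, -0.0, -0.0]
ft_force: [0.0, 0.2, 0.0]
grip_width: 0.996
```

Run:
```python
from h import *
to(.5325,-.1147,.130)
```

```text
tcp [ 0.5324 -0.1148  0.129 ] yaw y-axis -137.0 z [-0.001  0.    -1.   ] j [-0.74  0.39  1.06  1.84 -0.37  1.13 -1.94] F [0.  0.2 0. ] w 0.996 t 4.7333
go mm [-0.  -0.1 -1. ]
```

Close, then twist counter-clockwise (negative roll), rising 3.8 mm per rad.

>>> send_rows:
  offset:
    - [0,0,0]
    - [0,0,0]
    - [0,0,0]
    - [0,0,0]
    - [0,0,0]
  roll: [0,0,0,0,0]
  jaw: 0
  newtons: 60

```text
clock: 5.15
position: [0.5329, -0.1152, 0.1308]
ee_rot: [0.917, -0.399, 0.0, -0.0]
ft_force: [-1.4, -1.1, 3.0]
grip_width: 0.607
```

>>> send_rows:
  offset:
    - [0,0,0]
    - [0,0,0]
    - [0,0,0]
    - [0,0,0]
    - [0,0,0]
  roll: [0,0,0,0,0]

```text
clock: 5.57
position: [0.5329, -0.1151, 0.1305]
ee_rot: [0.917, -0.399, 0.0, 0.0]
ft_force: [-0.7, -2.0, 2.6]
grip_width: 0.607
```

>>> send_rows:
  offset:
    - [0,0,-0.4]
    - [0,0,-0.8]
    - [0,0,-1.2]
    - [0,0,-1.6]
    - [0,0,-2]
  roll: [-0.1,-0.2,-0.3,-0.4,-0.5]

```text
clock: 5.98
position: [0.5327, -0.1146, 0.1322]
ee_rot: [0.988, -0.157, -0.0, -0.0]
ft_force: [-0.7, -0.3, -1.1]
grip_width: 0.61
```

Run:
```python
from h import *
to(.5325,-.1147,.130)
print(monitor.get_obs()['torque'])
```

```text
tcp [ 0.5327 -0.1146  0.1322] yaw y-axis -108.1 z [-0.  0. -1.] j [-0.67  0.34  0.95  1.84 -0.3   1.12 -1.5 ] F [-0.7 -0.3 -1.1] w 0.61 t 5.9833
go mm [-0.1  0.2  2.2]
[-0.1359111   0.03374029 -0.04212007]
```

>>> send_rows:
  offset:
    - [0,0,-0.5]
    - [0,0,-0.9]
    - [0,0,-1.4]
    - [0,0,-1.8]
    - [0,0,-2.3]
  roll: [-0.12,-0.24,-0.36,-0.48,-0.6]

```text
clock: 6.4
position: [0.5325, -0.1146, 0.1343]
ee_rot: [0.99, 0.142, -0.0, -0.0]
ft_force: [0.4, -0.4, -1.0]
grip_width: 0.606
```

>>> send_rows:
  offset:
    - [0,0,-0.5]
    - [0,0,-0.9]
    - [0,0,-1.4]
    - [0,0,-1.8]
    - [0,0,-2.3]
  roll: [-0.12,-0.24,-0.36,-0.48,-0.6]

```text
clock: 6.82
position: [0.5325, -0.1144, 0.1366]
ee_rot: [0.904, 0.428, -0.0, -0.0]
ft_force: [-0.6, -1.1, -1.0]
grip_width: 0.606
```

>>> send_rows:
  offset:
    - [0,0,-0.5]
    - [0,0,-0.9]
    - [0,0,-1.4]
    - [0,0,-1.8]
    - [0,0,-2.3]
  roll: [-0.12,-0.24,-0.36,-0.48,-0.6]

```text
clock: 7.23
position: [0.5326, -0.1144, 0.1388]
ee_rot: [0.737, 0.676, 0.0, -0.0]
ft_force: [-0.7, -0.4, -1.4]
grip_width: 0.606
```

Run:
```python
from h import *
to(.5325,-.1147,.130)
print(monitor.get_obs()['torque'])
im,d,P=shot('side','s2.png'); W=world(P,d)
# cup/flask height along the cup top + colours
m=(d>0)&(np.hypot(W[...,0]-.531,W[...,1]+.113)<.035)
print('top z',np.percentile(W[m][:,2],[90,98]))
cv2.imwrite('pics/s2c.png',cv2.resize(im[150:370,190:420],None,fx=2.6,fy=2.6,interpolation=cv2.INTER_CUBIC))
```

```text
tcp [ 0.5326 -0.1144  0.1388] yaw y-axis -4.9 z [-0.     0.001 -1.   ] j [-0.42  0.26  0.63  1.82 -0.17  1.12  0.19] F [-0.7 -0.4 -1.4] w 0.606 t 7.2333
go mm [-0.3 -0.   8.8]
[-0.15529502  0.09618617 -0.00750346]
top z [0.31407514 0.54063562]
```

View pics/s2c.png

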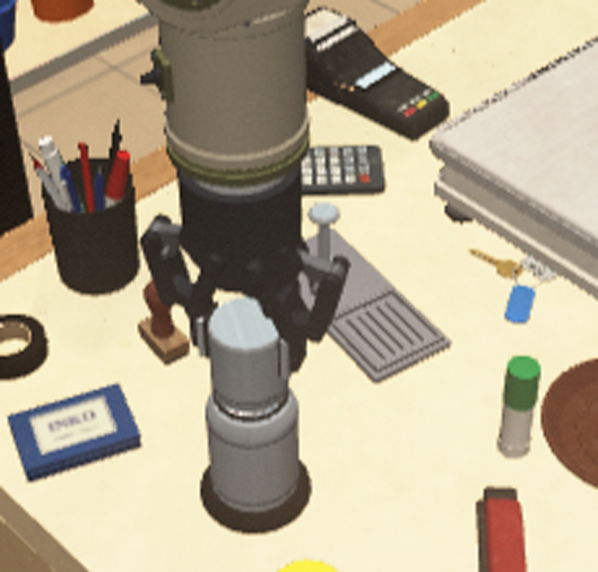

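The crop shows the cup held by the fingers at (247,345), with a gap and some white thread showing under its rim at (250,408), so it is rising. I'll keep twisting.

>>> send_rows:
  offset:
    - [0,0,-0.5]
    - [0,0,-0.9]
    - [0,0,-1.4]
    - [0,0,-1.8]
    - [0,0,-2.3]
  roll: [-0.12,-0.24,-0.36,-0.48,-0.6]

```text
clock: 7.7
position: [0.5326, -0.1144, 0.1412]
ee_rot: [0.505, 0.863, 0.0, -0.0]
ft_force: [0.8, -0.4, -1.8]
grip_width: 0.609
```

>>> send_rows:
  offset:
    - [0,0,-0.5]
    - [0,0,-0.9]
    - [0,0,-1.4]
    - [0,0,-1.8]
    - [0,0,-2.3]
  roll: [-0.12,-0.24,-0.36,-0.48,-0.6]

```text
clock: 8.12
position: [0.5326, -0.1144, 0.1434]
ee_rot: [0.228, 0.974, 0.0, -0.0]
ft_force: [-1.4, -0.3, -1.2]
grip_width: 0.606
```

>>> send_rows:
  offset:
    - [0,0,-0.5]
    - [0,0,-0.9]
    - [0,0,-1.4]
    - [0,0,-1.8]
    - [0,0,-2.3]
  roll: [-0.12,-0.24,-0.36,-0.48,-0.6]

```text
clock: 8.53
position: [0.5325, -0.1144, 0.1457]
ee_rot: [-0.07, 0.998, 0.0, -0.0]
ft_force: [-0.2, -0.2, -1.7]
grip_width: 0.605
```

>>> send_rows:
  offset:
    - [0,0,-0.4]
    - [0,0,-0.8]
    - [0,0,-1]
    - [0,0,-1.3]
    - [0,0,-1.3]
  roll: [-0.1,-0.2,-0.3,-0.35,-0.35]

```text
clock: 8.95
position: [0.5326, -0.1146, 0.1471]
ee_rot: [-0.241, 0.971, 0.0, -0.0]
ft_force: [-0.5, -0.2, -1.3]
grip_width: 0.604
```

Run:
```python
from h import *
to(.5325,-.1147,.130)
print(monitor.get_obs()['torque'])
```

```text
tcp [ 0.5326 -0.1146  0.1471] yaw y-axis 117.9 z [-0.  0. -1.] j [-0.19  0.22  0.36  1.8  -0.09  1.13  2.26] F [-0.5 -0.2 -1.3] w 0.604 t 8.95
go mm [ 0.1 -0.1 17.1]
[-0.0411302  -0.02528319 -0.02061163]
```

>>> send_rows:
  offset:
    - [0,0,-1]
    - [0,0,-2]
    - [0,0,-4]
    - [0,0,-6]
    - [0,0,-6]
  roll: [0,0,0,0,0]

```text
clock: 9.37
position: [0.533, -0.1148, 0.1539]
ee_rot: [-0.241, 0.971, -0.0, 0.0]
ft_force: [-0.2, 0.8, -0.5]
grip_width: 0.605
```

It came free with no resistance. I'll lift it clear and re-measure the peg, stand and glass from the wrist view.

>>> send_rows:
  offset:
    - [0,0,-15]
    - [0,0,-30]
    - [0,0,-45]
    - [0,0,-60]
    - [0,0,-75]
  roll: [0.1,0.2,0.3,0.4,0.5]

```text
clock: 9.78
position: [0.5326, -0.1148, 0.2292]
ee_rot: [0.009, 1.0, 0.0, 0.0]
ft_force: [-0.3, 0.5, -0.6]
grip_width: 0.608
```

Run:
```python
from h import *
to(.543,-.360)
L=np.load('last_wrist.npz'); W=world(L,L['d']); z=W[...,2]; ok=L['d']>0
for n,p in dict(peg=(97,298),tray=(147,200),glass=(105,380),stamp=(248,340)).items(): print(n,W[p[1],p[0]].round(4))
m=ok&(np.hypot(W[...,0]-.543,W[...,1]+.36)<.04)&(z>.071)&(z<.082); p=W[m]; print('peg',len(p),p.mean(0),cv2.minEnclosingCircle(p[:,:2].astype(np.float32)))
im,d,P=shot('wrist','w2.png'); V=world(P,d); z=V[...,2]
m=(d>0)&(np.hypot(V[...,0]-.543,V[...,1]+.36)<.04)&(z>.071)&(z<.082); p=V[m]; print('peg2',len(p),len(p) and (p.mean(0),cv2.minEnclosingCircle(p[:,:2].astype(np.float32))))
m=(d>0)&(np.hypot(V[...,0]-.5325,V[...,1]+.1147)<.03)&(z>.145)&(z<.165); p=V[m]; print('knob',len(p),len(p) and p.mean(0))
```

```text
tcp [ 0.5326 -0.1148  0.2292] yaw y-axis 88.9 z [ 0.  0. -1.] j [-0.24  0.15  0.42  1.7  -0.06  1.3   1.74] F [-0.3  0.5 -0.6] w 0.608 t 9.7833
go mm [ -14.9 -244.9   -0. ]
peg [ 0.4573 -0.0868  0.4215]
tray [ 0.4736 -0.2928  0.0084]
glass [ 0.6545 -0.441   0.0288]
stamp [ 0.6442 -0.2358  0.0686]
peg 532 [ 0.54219702 -0.35756908  0.07467523] ((0.5429394245147705, -0.3589892089366913), 0.014225495047867298)
peg2 864 (array([ 0.54186133, -0.35748778,  0.07472197]), ((0.5419690012931824, -0.35923194885253906), 0.014697495847940445))
knob 114 [ 0.5240285  -0.1147666   0.14979667]
```

View pics/w2.png

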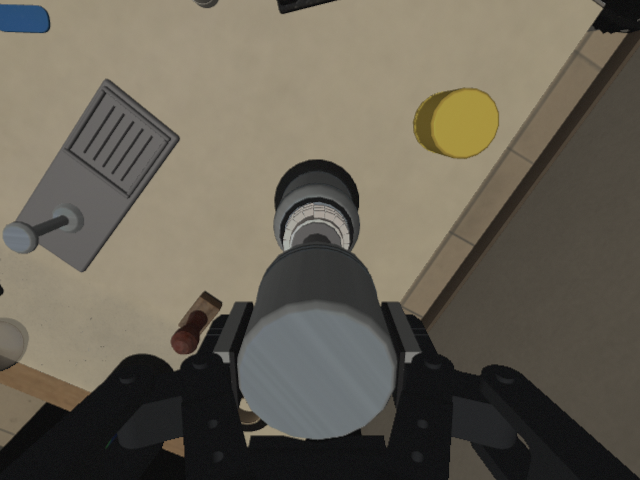

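The wrist view shows the cup held squarely at (318,370), the stopper at (318,240) in the neck, the peg head at (20,237) and the tray at (125,138). The peg is at about (0.542,-0.359), consistent across views. Moving over it.

>>> send_rows:
  offset:
    - [-1,-25,0]
    - [-3,-50,0]
    - [-5,-75,0]
    - [-6,-100,0]
    - [-7,-122,0]
  roll: [0,0,0,0,0]

```text
clock: 10.25
position: [0.5379, -0.2385, 0.228]
ee_rot: [0.006, 1.0, -0.0, -0.0]
ft_force: [0.4, -0.7, -1.6]
grip_width: 0.604
```

>>> send_rows:
  offset:
    - [-2,-25,0]
    - [-4,-50,10]
    - [-5,-75,20]
    - [-7,-100,30]
    - [-7,-122,40]
  roll: [0,0,0,0,0]

```text
clock: 10.67
position: [0.5435, -0.3605, 0.1873]
ee_rot: [0.006, 1.0, -0.0, -0.0]
ft_force: [-0.4, 0.4, -0.6]
grip_width: 0.609
```

>>> send_rows:
  offset:
    - [0,0,0]
    - [0,0,0]
    - [0,0,0]
    - [0,0,0]
    - [0,0,0]
  roll: [0,0,0,0,0]

```text
clock: 11.08
position: [0.5443, -0.3578, 0.1888]
ee_rot: [0.005, 1.0, 0.0, 0.001]
ft_force: [0.5, 0.8, -1.0]
grip_width: 0.612
```

Run:
```python
from h import *
to(.5424,-.359)
im,d,P=shot('wrist'); V=world(P,d); z=V[...,2]; p0=monitor.get_obs()['position']
m=(d>0)&(np.hypot(V[...,0]-p0[0],V[...,1]-p0[1])<.03)&(abs(z-p0[2]-.0395)<.007); p=V[m]; print('cup top',len(p),p.mean(0),cv2.minEnclosingCircle(p[:,:2].astype(np.float32)))
m=(d>0)&(np.hypot(V[...,0]-.543,V[...,1]+.36)<.04)&(z>.071)&(z<.082); p=V[m]; print('peg',len(p))
```

```text
tcp [ 0.5443 -0.3578  0.1888] yaw y-axis 89.4 z [ 0.001  0.    -1.   ] j [ 0.12  0.45  0.53  1.47 -0.23  1.29  2.23] F [ 0.5  0.8 -1. ] w 0.612 t 11.0833
go mm [ 1.9 -1.2 -0. ]
cup top 19541 [ 0.54051734 -0.35758078  0.2279625 ] ((0.5426376461982727, -0.357944130897522), 0.029668541625142097)
peg 915
```

>>> send_rows:
  offset:
    - [1,-1,10]
    - [1,-1,22]
    - [1,-1,35]
    - [1,-1,48]
    - [1,-1,60]
  roll: [0,0,0,0,0]

```text
clock: 11.55
position: [0.542, -0.3595, 0.1261]
ee_rot: [0.006, 1.0, 0.0, -0.001]
ft_force: [-0.1, 0.6, -1.4]
grip_width: 0.605
```

>>> send_rows:
  offset:
    - [0,0,8]
    - [0,0,17]
    - [0,0,25]
    - [0,0,33]
    - [0,0,40]
  roll: [0,0,0,0,0]

```text
clock: 11.97
position: [0.5426, -0.36, 0.0876]
ee_rot: [0.006, 1.0, 0.0, 0.0]
ft_force: [-0.4, 0.1, -0.8]
grip_width: 0.605
```

>>> send_rows:
  offset:
    - [0,0,8]
    - [0,0,17]
    - [0,0,25]
    - [0,0,33]
    - [0,0,40]
  roll: [0,0,0,0,0]

```text
clock: 12.38
position: [0.5425, -0.3598, 0.0474]
ee_rot: [0.006, 1.0, 0.0, -0.0]
ft_force: [0.9, -0.4, -0.8]
grip_width: 0.607
```

Run:
```python
from h import *
to(.5424,-.359,.0408)
```

```text
tcp [ 0.5425 -0.3598  0.0474] yaw y-axis 89.3 z [-0.  0. -1.] j [ 0.16  0.58  0.48  1.6  -0.3   1.04  2.28] F [ 0.9 -0.4 -0.8] w 0.607 t 12.3833
go mm [0.1 0.8 6.6]
```

>>> send_rows:
  offset:
    - [0,0,2]
    - [0,0,4]
    - [0,0,5]
    - [0,0,6]
    - [0,0,6]
  roll: [0,0,0,0,0]

```text
clock: 12.8
position: [0.5427, -0.3601, 0.0425]
ee_rot: [0.006, 1.0, -0.0, 0.0]
ft_force: [-0.2, -0.9, -1.8]
grip_width: 0.61
```

Run:
```python
from h import *
to(.5424,-.359,.0408)
im,d,P=shot('side'); cv2.imwrite('pics/s3.png',cv2.resize(im[120:320,200:430],None,fx=2.6,fy=2.6,interpolation=cv2.INTER_CUBIC))
```

```text
tcp [ 0.5427 -0.3601  0.0425] yaw y-axis 89.3 z [ 0. -0. -1.] j [ 0.16  0.59  0.48  1.6  -0.3   1.03  2.29] F [-0.2 -0.9 -1.8] w 0.61 t 12.8
go mm [0.3 1.1 1.7]
```

View pics/s3.png

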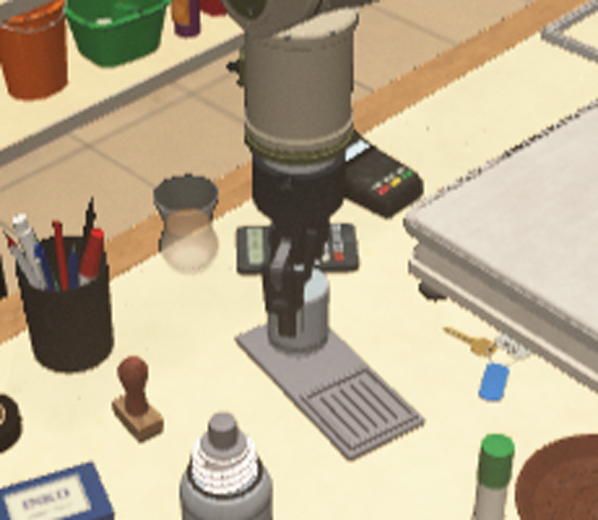

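The cup is over the peg at (297,310) with the stopper bare in the flask at (222,435). I'll lower it the last millimetre or two, release, and rise straight up.

>>> send_rows:
  offset:
    - [0,0,0.5]
    - [0,0,1]
    - [0,0,1.5]
    - [0,0,1.5]
    - [0,0,1.5]
  roll: [0,0,0,0,0]

```text
clock: 13.27
position: [0.5425, -0.36, 0.0409]
ee_rot: [0.006, 1.0, 0.0, -0.0]
ft_force: [0.3, 0.7, -0.7]
grip_width: 0.605
```

>>> send_rows:
  offset:
    - [0,0,0]
    - [0,0,0]
    - [0,0,0]
    - [0,0,0]
    - [0,0,0]
  roll: [0,0,0,0,0]
  jaw: 1

```text
clock: 13.68
position: [0.5426, -0.36, 0.0409]
ee_rot: [0.006, 1.0, 0.0, 0.0]
ft_force: [0.3, -0.4, -0.4]
grip_width: 0.999
```

>>> send_rows:
  offset:
    - [0,0,0]
    - [0,0,0]
    - [0,0,0]
    - [0,0,0]
    - [0,0,0]
  roll: [0,0,0,0,0]

```text
clock: 14.1
position: [0.5425, -0.36, 0.0408]
ee_rot: [0.006, 1.0, 0.0, -0.0]
ft_force: [0.8, 0.5, -0.1]
grip_width: 1.002
```

>>> send_rows:
  offset:
    - [0,0,-10]
    - [0,0,-25]
    - [0,0,-45]
    - [0,0,-65]
    - [0,0,-90]
  roll: [0,0,0,0,0]

```text
clock: 14.52
position: [0.5421, -0.3598, 0.1317]
ee_rot: [0.006, 1.0, 0.0, -0.0]
ft_force: [0.5, 0.0, -0.7]
grip_width: 0.997
```

>>> send_rows:
  offset:
    - [0,0,-20]
    - [0,0,-40]
    - [0,0,-60]
    - [0,0,-80]
    - [0,0,-90]
  roll: [0.12,0.24,0.36,0.48,0.6]

```text
clock: 14.93
position: [0.543, -0.3606, 0.2245]
ee_rot: [0.305, 0.952, -0.0, 0.002]
ft_force: [0.8, 0.1, -0.4]
grip_width: 1.004
```

Run:
```python
from h import *
to(.5325,-.1147,.22)
im,d,P=shot('side'); V=world(P,d); z=V[...,2]
m=(d>0)&(np.hypot(V[...,0]-.541,V[...,1]+.357)<.045)&(z>.076)&(z<.088); p=V[m]; print('cup top side',len(p),len(p) and (p.mean(0),p[:,2].std(),cv2.minEnclosingCircle(p[:,:2].astype(np.float32))))
m=(d>0)&(np.hypot(V[...,0]-.5315,V[...,1]+.1135)<.02)&(z>.152)&(z<.165); p=V[m]; print('knob side',len(p),len(p) and (p.mean(0),cv2.minEnclosingCircle(p[:,:2].astype(np.float32))))
im,d,P=shot('wrist'); V=world(P,d); z=V[...,2]
m=(d>0)&(np.hypot(V[...,0]-.541,V[...,1]+.357)<.045)&(z>.076)&(z<.088); p=V[m]; print('cup top wrist',len(p),len(p) and (p.mean(0),p[:,2].std(),cv2.minEnclosingCircle(p[:,:2].astype(np.float32))))
```

```text
tcp [ 0.543  -0.3606  0.2245] yaw y-axis 54.5 z [ 0.003 -0.001 -1.   ] j [ 0.04  0.45  0.66  1.43 -0.27  1.36  1.66] F [ 0.8  0.1 -0.4] w 1.004 t 14.9333
go mm [151.3 194.1   4.1]
cup top side 303 (array([ 0.54048955, -0.35534135,  0.07959895]), np.float64(0.001531187982465252), ((0.5405909419059753, -0.3569501042366028), 0.027565227821469307))
knob side 92 (array([ 0.53057339, -0.11147739,  0.15702837]), ((0.5306553244590759, -0.11336277425289154), 0.011277284473180771))
cup top wrist 3420 (array([ 0.54171948, -0.35849922,  0.07936175]), np.float64(0.0008660296953691902), ((0.5426164865493774, -0.35934969782829285), 0.026975657790899277))
```

The cup hangs level with its top at z = 0.0795 m and its centre within 1 mm of the peg. Now the stopper: the knob sits on the flask's axis, and yaw 54° already suits the tray because the fingers open across the stand.

>>> send_rows:
  offset:
    - [15,19,0]
    - [30,38,0]
    - [45,58,0]
    - [60,77,0]
    - [76,97,0]
  roll: [0,0,0,0,0]

```text
clock: 15.45
position: [0.5355, -0.2358, 0.2201]
ee_rot: [0.299, 0.954, -0.0, -0.001]
ft_force: [0.3, -0.8, -0.0]
grip_width: 1.001
```

>>> send_rows:
  offset:
    - [15,19,0]
    - [30,38,0]
    - [45,58,0]
    - [60,77,0]
    - [76,97,0]
  roll: [0,0,0,0,0]

```text
clock: 15.87
position: [0.5291, -0.1128, 0.2203]
ee_rot: [0.299, 0.954, -0.0, -0.0]
ft_force: [0.6, 1.0, -0.2]
grip_width: 1.0
```

>>> send_rows:
  offset:
    - [0,0,0]
    - [0,0,0]
    - [0,0,0]
    - [0,0,0]
    - [0,0,0]
  roll: [0,0,0,0,0]
  jaw: 0.6

```text
clock: 16.28
position: [0.5296, -0.1151, 0.2207]
ee_rot: [0.302, 0.953, -0.0, -0.0]
ft_force: [-0.2, -0.5, 0.2]
grip_width: 0.599
```

Run:
```python
from h import *
im,d,P=shot('wrist','w4.png'); V=world(P,d); z=V[...,2]
m=(d>0)&(np.hypot(V[...,0]-.5325,V[...,1]+.1147)<.022)&(z>.154)&(z<.163); p=V[m]; c=cv2.minEnclosingCircle(p[:,:2].astype(np.float32)); print('knob',len(p),p.mean(0),c)
to(c[0][0],c[0][1],.142)
m=(d>0)&(np.hypot(V[...,0]-.4745,V[...,1]+.298)<.07)&(z>.004)&(z<.02); print('traypts',m.sum())
cv2.imwrite('pics/w4.png',im)
```

```text
knob 845 [ 0.53197514 -0.11400867  0.15727716] ((0.5324108600616455, -0.11439815908670425), 0.010185424238443375)
tcp [ 0.5296 -0.115   0.2208] yaw y-axis 54.8 z [-0. -0. -1.] j [-0.38  0.16  0.57  1.72 -0.09  1.28  1.17] F [-1.  -0.7 -0.5] w 0.599 t 16.3333
go mm [-2.   2.1 78.8]
traypts 7899
```

View pics/w4.png

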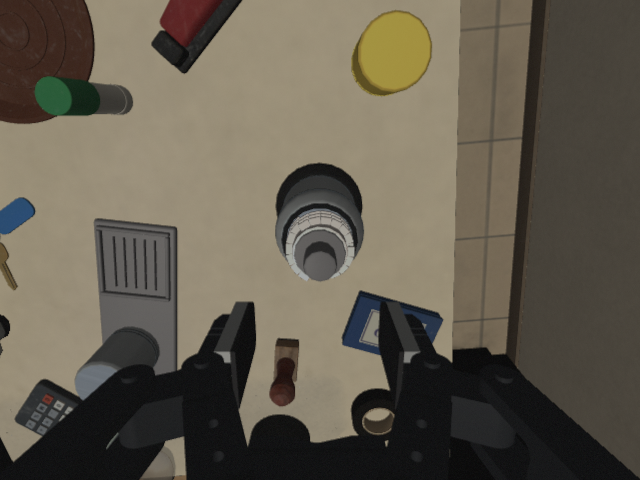

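The wrist view shows the knob at (320,265), the tray centred at about (137,262) and the cup on its peg at (118,365). Descend and pinch.

>>> send_rows:
  offset:
    - [-2,2,10]
    - [-2,2,25]
    - [-2,2,40]
    - [-2,2,55]
    - [-2,2,68]
  roll: [0,0,0,0,0]

```text
clock: 16.75
position: [0.5323, -0.1136, 0.1511]
ee_rot: [0.302, 0.953, -0.0, -0.0]
ft_force: [0.0, 0.2, 0.5]
grip_width: 0.6
```

>>> send_rows:
  offset:
    - [0,0,4]
    - [0,0,8]
    - [0,0,10.5]
    - [0,0,10.5]
    - [0,0,10.5]
  roll: [0,0,0,0,0]

```text
clock: 17.17
position: [0.5329, -0.1134, 0.1428]
ee_rot: [0.302, 0.953, 0.0, 0.0]
ft_force: [0.0, -0.0, -0.4]
grip_width: 0.596
```

Run:
```python
from h import *
to(.5324,-.1144,.142)
L=np.load('last_wrist.npz'); W=world(L,L['d'])
cs=[(101,229),(172,233),(167,298),(104,294)]
for u,v in cs+[(137,262)]: print(W[v-1:v+2,u-1:u+2].mean((0,1)).round(4))
print(np.mean([W[v-1:v+2,u-1:u+2].mean((0,1)) for u,v in cs],0))
```

```text
tcp [ 0.5329 -0.1134  0.1428] yaw y-axis 54.9 z [ 0.001  0.    -1.   ] j [-0.36  0.24  0.56  1.81 -0.14  1.13  1.2 ] F [ 0.  -0.  -0.4] w 0.596 t 17.1667
go mm [-0.1 -1.1  0.8]
[ 0.4289 -0.2975  0.011 ]
[ 0.4707 -0.2265  0.0466]
[ 0.514  -0.2696  0.051 ]
[ 0.48   -0.3447  0.0112]
[ 0.4739 -0.2955  0.007 ]
[ 0.47337998 -0.28456921  0.02993225]
```

The tray centre agrees between the picture (0.474,-0.2955) and the geometry from the peg (0.473,-0.297). Two of my corner pixels fell on bad depth, so I'm discarding those. Pinch and pull.

>>> send_rows:
  offset:
    - [0,-1,0.5]
    - [0,-1,0.5]
    - [0,-1,0.5]
    - [0,-1,0.5]
    - [0,-1,0.5]
  roll: [0,0,0,0,0]
  jaw: 0
  newtons: 40

```text
clock: 17.58
position: [0.5322, -0.1143, 0.1424]
ee_rot: [0.302, 0.953, 0.0, 0.0]
ft_force: [-2.2, 0.1, 5.3]
grip_width: 0.212
```

>>> send_rows:
  offset:
    - [0,0,0]
    - [0,0,0]
    - [0,0,0]
    - [0,0,0]
    - [0,0,0]
  roll: [0,0,0,0,0]

```text
clock: 18.0
position: [0.5323, -0.1143, 0.1424]
ee_rot: [0.302, 0.953, 0.0, 0.0]
ft_force: [-2.2, -1.1, 5.6]
grip_width: 0.218
```

>>> send_rows:
  offset:
    - [0,0,-5]
    - [0,0,-15]
    - [0,0,-30]
    - [0,0,-45]
    - [0,0,-60]
  roll: [0,0,0,0,0]

```text
clock: 18.42
position: [0.532, -0.1142, 0.2032]
ee_rot: [0.302, 0.953, 0.0, 0.0]
ft_force: [0.5, -0.2, -0.1]
grip_width: 0.212
```

Run:
```python
from h import *
to(.4735,-.297)
im,d,P=shot('side'); cv2.imwrite('pics/s5.png',cv2.resize(im[170:370,190:420],None,fx=2.6,fy=2.6,interpolation=cv2.INTER_CUBIC))
```

```text
tcp [ 0.532  -0.1142  0.2032] yaw y-axis 54.9 z [ 0.  0. -1.] j [-0.38  0.18  0.57  1.74 -0.1   1.25  1.18] F [ 0.5 -0.2 -0.1] w 0.212 t 18.4167
go mm [ -57.3 -183.2   -0. ]
```

View pics/s5.png

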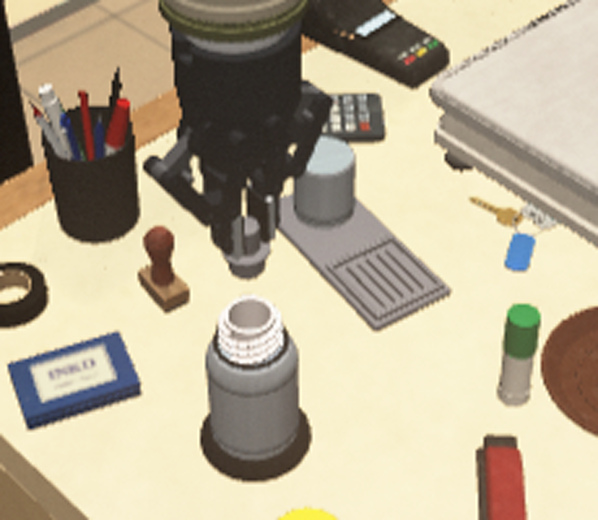

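The stopper is out and upright in the fingers at (248,245), the neck is empty and the cup is on its peg at (325,180). Carry the stopper to the tray.

>>> send_rows:
  offset:
    - [-6,-18,0]
    - [-11,-36,0]
    - [-17,-55,0]
    - [-23,-73,0]
    - [-29,-92,0]
  roll: [0,0,0,0,0]

```text
clock: 18.88
position: [0.5026, -0.2068, 0.2023]
ee_rot: [0.301, 0.953, 0.0, 0.0]
ft_force: [-0.1, 0.5, -0.1]
grip_width: 0.216
```

>>> send_rows:
  offset:
    - [-6,-18,0]
    - [-11,-36,10]
    - [-17,-55,20]
    - [-23,-73,35]
    - [-28,-91,50]
  roll: [0,0,0,0,0]

```text
clock: 19.3
position: [0.4734, -0.2976, 0.1519]
ee_rot: [0.302, 0.953, 0.0, 0.001]
ft_force: [1.2, 0.6, -0.4]
grip_width: 0.211
```

>>> send_rows:
  offset:
    - [0,0,15]
    - [0,0,30]
    - [0,0,45]
    - [0,0,60]
    - [0,0,75]
  roll: [0,0,0,0,0]

```text
clock: 19.72
position: [0.4735, -0.2967, 0.0765]
ee_rot: [0.302, 0.953, 0.0, 0.0]
ft_force: [-0.3, 0.2, 0.0]
grip_width: 0.212
```

>>> send_rows:
  offset:
    - [0,0,8]
    - [0,0,16]
    - [0,0,24]
    - [0,0,32]
    - [0,0,36]
  roll: [0,0,0,0,0]

```text
clock: 20.13
position: [0.4733, -0.2965, 0.0401]
ee_rot: [0.302, 0.953, 0.0, -0.0]
ft_force: [-0.4, 0.8, -0.8]
grip_width: 0.212
```

Run:
```python
from h import *
to(.4735,-.297,.0314)
```

```text
tcp [ 0.4733 -0.2965  0.0401] yaw y-axis 54.9 z [-0.  0. -1.] j [-0.04  0.43  0.62  1.86 -0.31  0.94  1.68] F [-0.4  0.8 -0.8] w 0.212 t 20.1333
go mm [-0.4 -0.3  8.7]
```

Lower slowly and watch the force.

>>> send_rows:
  offset:
    - [0,0,2]
    - [0,0,4]
    - [0,0,6]
    - [0,0,7.5]
    - [0,0,7.5]
  roll: [0,0,0,0,0]

```text
clock: 20.55
position: [0.4734, -0.2967, 0.0333]
ee_rot: [0.302, 0.953, 0.0, -0.0]
ft_force: [0.1, -0.8, -0.3]
grip_width: 0.209
```

>>> send_rows:
  offset:
    - [0,0,0.5]
    - [0,0,1]
    - [0,0,1]
    - [0,0,1]
    - [0,0,1]
  roll: [0,0,0,0,0]

```text
clock: 20.97
position: [0.4735, -0.2967, 0.0325]
ee_rot: [0.302, 0.953, 0.0, 0.0]
ft_force: [-0.4, -1.0, -0.3]
grip_width: 0.211
```

>>> send_rows:
  offset:
    - [0,0,0.5]
    - [0,0,1]
    - [0,0,1.3]
    - [0,0,1.3]
    - [0,0,1.3]
  roll: [0,0,0,0,0]

```text
clock: 21.38
position: [0.4736, -0.2968, 0.0314]
ee_rot: [0.302, 0.953, 0.0, 0.0]
ft_force: [-1.5, 0.3, 5.9]
grip_width: 0.212
```

>>> send_rows:
  offset:
    - [0,0,0]
    - [0,0,0]
    - [0,0,0]
    - [0,0,0]
    - [0,0,0]
  roll: [0,0,0,0,0]
  jaw: 0.6

```text
clock: 21.8
position: [0.4734, -0.2967, 0.031]
ee_rot: [0.302, 0.953, -0.0, -0.0]
ft_force: [0.3, 0.5, 0.4]
grip_width: 0.602
```

>>> send_rows:
  offset:
    - [0,0,-3]
    - [0,0,-15]
    - [0,0,-35]
    - [0,0,-65]
    - [0,0,-95]
  roll: [0,0,0,0,0]

```text
clock: 22.22
position: [0.4728, -0.2968, 0.1277]
ee_rot: [0.302, 0.953, -0.0, -0.0]
ft_force: [1.5, 0.0, 0.9]
grip_width: 0.601
```

>>> send_rows:
  offset:
    - [0,0,-25]
    - [0,0,-50]
    - [0,0,-75]
    - [0,0,-100]
    - [0,0,-100]
  roll: [0,0,0,0,0]

```text
clock: 22.63
position: [0.4749, -0.2982, 0.2319]
ee_rot: [0.302, 0.953, -0.0, 0.004]
ft_force: [0.5, 0.0, -0.6]
grip_width: 0.602
```

Run:
```python
from h import *
to(.4735,-.297)
for n in('side','wrist'):
    im,d,P=shot(n,n+'6.png'); V=world(P,d); z=V[...,2]
    for t,x,y,a,b,r in(('cup',.542,-.358,.076,.088,.04),('knob',.4735,-.297,.042,.052,.03)):
        p=V[(d>0)&(np.hypot(V[...,0]-x,V[...,1]-y)<r)&(z>a)&(z<b)]; print(n,t,len(p),len(p) and (p.mean(0).round(4),cv2.minEnclosingCircle(p[:,:2].astype(np.float32))))
```

```text
tcp [ 0.4749 -0.2982  0.2319] yaw y-axis 54.8 z [ 0.007 -0.002 -1.   ] j [-0.13  0.21  0.71  1.67 -0.14  1.3   1.56] F [ 0.5  0.  -0.6] w 0.602 t 22.6333
go mm [ 1.8  0.2 -0. ]
side cup 299 (array([ 0.5404, -0.3556,  0.0796]), ((0.5399633646011353, -0.3576345145702362), 0.028010709211230278))
side knob 59 (array([ 0.472 , -0.2935,  0.0462]), ((0.47294795513153076, -0.29447442293167114), 0.010260894894599915))
wrist cup 2553 (array([ 0.541 , -0.358 ,  0.0794]), ((0.5421256422996521, -0.3591732084751129), 0.02684967592358589))
wrist knob 391 (array([ 0.4739, -0.2962,  0.0463]), ((0.47448888421058655, -0.29650628566741943), 0.010094176977872849))
```

View pics/wrist6.png

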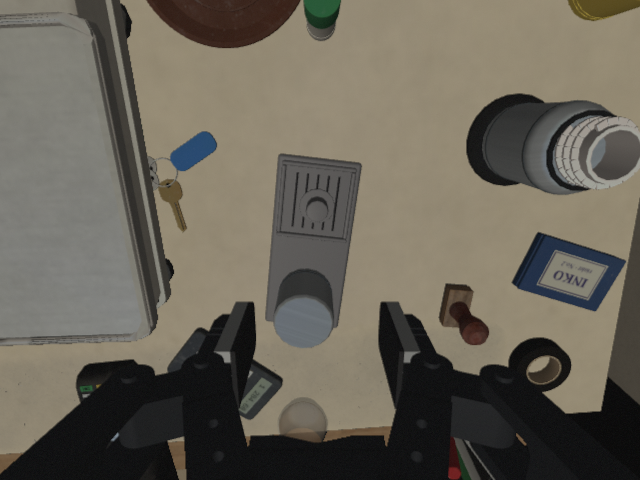

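The stopper stands upright in the tray at (318,205), knob top at 46 mm where 47 mm is expected. The cup is on its peg at (303,315), top at 79.5 mm. The bystanders look undisturbed and the arm is clear, so I'm handing in.

```bash
python3 -c "
from h import *
print(manip.hand_in())"
```

```text
the job is handed in; nothing more can be done
None
```

The vacuum flask is apart: the cup hangs on the drying peg, the stopper stands in the tray, and I handed the job in at about 23 s. The hand-in reports no verdict.

- **Cup:** I unscrewed it in one continuous grip, about 4.45 rad counter-clockwise, instead of several regripped twists. It lifted free without resistance and I hung it mouth down on the peg. The last check showed its top level at 79.5 mm, against 80 mm expected. It was within about 1 mm of the peg's axis in the wrist view.
- **Stopper:** I pulled it straight out and stood it in the tray. It looked upright, with the knob's top at 46 mm against 47 mm expected and within about 2 mm of the tray's centre.
- **Surroundings:** The gripper was open and about 0.2 m above the counter at hand-in. In the last picture the stamp, ink pad, glue stick and calculator looked undisturbed; I did not measure their positions again.
- **Disagreements:** The fixed cameras differed from each other by 3–9 mm, so I relied on the wrist camera. Two of the four corner pixels I picked for the tray gave bad depth, and I discarded those corners. The tray's centre instead came from its centre pixel, and the peg geometry agreed within about 2 mm.

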